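# Show a potsherd's fresh break to the macro camera

## Robot

A 6-joint arm with a two-finger parallel gripper is mounted at the origin on the work surface. World frame = base frame: x ahead of the robot, y to its left, z up, the work surface at z = 0. Lengths are in mm, angles in rad, forces in N, time in s.
With the tool pointing down it reaches from about 275 to 750 mm from the base axis. Payload 10.2 kg.
Tool frame: the origin (TCP) lies on the front face of the gripper's body, between the roots of the fingers; the fingertips stand 73 mm ahead of it and the grasp point (between the pads) lies 54 mm ahead of it; z points along the fingers, y is the direction in which the jaws open and shut (so a half turn about z gives the same grasp; the last joint's range is limited). The gripper opens to 85 mm and grips with 20 to 120 N. Pads are 22 mm wide; open, the fingers measure 114 mm over their backs; the gripper's body (76 mm by 85 mm) begins 54 mm behind the grasp point. The pads swing forward as they close: fully open they stand 13 mm farther back than shut.
Start: joints at [-1.435, 0.313, 1.498, -0, 1.331, -0.223], TCP at [184.342, -491.579, 303.894] pointing down, gripper open.
Joint ranges: [-2.94, 2.94], [-0.97, 2.17], [0.19, 2.56], [-1.23, 4.37], [0.02, 3.11], [-2.88, 2.88]. Speed limits (rad/s): [2.39, 2.39, 3.01, 3.14, 3.14, 3.14].

## Interface

Orientations are given as a unit quaternion [w, x, y, z].
In Python, from rig import ctrl gives the robot as it stands.
- The arm moves only by the tool move_arm, never from a script. Its argument "series" is a list of rows, each a list of 3 entries, a list of its own where there are three numbers: the shift along the tool's x, y, z in mm, then the turn about the tool's z in degrees, then the opening, from 0 (shut) to 1 (fully open). In form: [[[tx, ty, tz], yaw, grip], ...]. A call has 1 to 10 rows; each row is the pose to reach, as a shift and turn from the pose commanded when the call began, along the tool's axes at that moment; what a row does not reach only later rows make up. A row lasts 1/8 s, in which the tool goes at most 62.5 mm and 10.7 degrees, less where a joint would pass 70% of its speed; a pose out of reach is approached as far as the arm can. A call with a gripper value outside its range is refused whole. The fingers move at their own pace and stop on an object; "force" is the grip in N (left out, the last holds). Time passes only in rows, so rows that repeat a pose let the fingers close. It gives the time, the measured TCP pose, the force and the opening at its end, in the units of the state.
- ctrl.sense(): the state, without advancing time (a new reading comes with each control period).
- ctrl.capture(name): name is "scene" or "top"; returns (picture, depth): 384x512x3 uint8, red, green, blue; 384x512 float32, mm along the optical axis (not along the pixel's ray), 0 where there is no reading.
- ctrl.camera_model(name): a dict with "fov_y" (degrees; the focal length in pixels is half the picture's height over the tangent of half this angle, whatever the lens; pixels are square), "cx", "cy" (the principal point, pixels), "dist_coeffs" ([k1, k2, p1, p2, k3] as OpenCV has them; the pictures are not rectified), "rvec" (rotation vector, rad) and "tvec" (3), from world to camera coordinates, as OpenCV has them. Camera axes: x right, y down, z forward; pixel columns grow to the right and rows downward; lengths in mm; the calibration is good to about 2 mm. A picture is of the moment at which its call begins. camera_model takes no time and is no camera call.
- ctrl.finish_job(): hands the job in, once; it reports no verdict.
The state is a dict: "time_s": time; "joints": joint angles; "dq": joint speeds; "tau": joint torques, N m; "eef_pos": TCP position; "ee_rot": TCP orientation; "force": force on the tool from outside, world axes, zero at the start; "wrist_torque": the same for the moment, N m; "grip_width": opening from 0.0 (shut) to 1.0 (fully open).
Only numpy, scipy, OpenCV 4.12 (cv2) and the standard library are available. Lean on these libraries where they do the work, as an engineer would, in place of code of your own. Each camera call takes 0.05 s, during which the arm holds its last target.

## Task

Take the orange sherd with the fresh break (a clean dark-grey core between two pale orange margins) out of the finds tray and hold it up to the macro camera for its fabric photograph: the break facing squarely into the tilted lens, the sherd not rolled to either side, centred on the lens axis and 8 cm from the lens. Leave the other sherds where they lie and do not bump the camera stand; finish while still holding the sherd there, free in the air and still.

Things in the scene. Friction and masses are not known exactly. Their poses are not given: they have to be found in the camera images.
- sherd_mid (a point): Centre of the orange sherd, a gently arched piece of jar wall lying arched side up in the tray: 72 long (x, towards the fresh break) x 46 wide (y) x 12 thick, 14 high at the crown, about 80 g. The point is 7 mm above the white liner. Its long sides are near parallel, 46 mm apart and 12 high over the middle 60 mm: take it there. z up out of the arched face. Old edges are plain orange.
- sherd_break (a point): Centre of the fresh break, the flat face at the sherd's +x end, 34 mm wide, 12 mm high: dark-grey core between two pale orange margins; along its upper edge an 8 mm strip has spalled, so that the grey and pale stripes also show from above. 36 mm along x from sherd_mid and 1 mm higher; same axes. This face is what is photographed.
- lens (a point): Centre of the macro camera's front glass, inside a white ring light 64 mm across. It looks along -x of this frame: to the robot's side, tilted down 0.2 to 0.55 rad. y = its level sideways axis, z = its own up. Head 64 mm across, 100 mm long behind the glass. Shown right, the sherd's x, y, z are parallel to this frame's and its break centre is at x = -0.080, y = z = 0 in it. Height, tilt, place, heading vary.
- stand: The camera stand, fixed: grey board 385 x 220 mm, top 18 mm above the bench; 30 mm square column, top 344 mm above the bench, 240 mm from the origin along x (away from the robot). Origin on the bench under the board's middle line. Height and tilt of the camera are clamped and are not to be altered.
- tray: The finds tray, fixed: navy, outside 280 (its x) x 270 (its y) x 35 mm high, walls 5 mm, the top of its white board liner 7 mm above the bench. Origin at the centre of its underside. Four sherds lie in it on two rows, about 110 to 130 mm apart from centre to centre; which lies where differs.
- sherd_buff_mid (a point): Centre of the buff sherd with a brown painted band, 56 x 46 x 9 mm, lying in the tray; to be left there.
- sherd_grey_mid (a point): Centre of the dark grey sherd, 50 x 44 x 8 mm, lying in the tray; to be left there.
- sherd_red_mid (a point): Centre of the dark brown sherd, 52 x 42 x 9 mm, lying in the tray; to be left there.
- sherd: The orange sherd itself: same axes as sherd_mid, its origin on its underside, 7 mm below sherd_mid.
Not all that is in view belongs to the job. Leave any purple or yellow look-alike of the sherd alone.

How it is judged:
By the outcome, as a careful person would: the job done as asked, in the order asked, and still so for the second after the job is handed in, while the arm keeps its last pose, push and grip.
It also fails if it takes over 43 s, if anything falls off the work surface, if the arm or the gripper's body presses on something with over 40 N, if the wrist force passes 120 N, or if a joint passes its speed limit or range.

## Working session

There is one attempt and no reset: what is moved stays moved. The work goes in short steps, Python scripts to look and compute and a tool call to move; the robot and the scene stay as the last step left them, time stands still between calls to the robot, and variables do not carry over. Pictures are saved under pics/ and viewed, and the job is handed in when it is done.

Besides the shell and the picture viewer there is one more tool, called as a command line: name --argument value ..., lists and objects as JSON in quotes. move_arm: Moves the arm, as the interface text tells. Its arguments: {"type":"object","properties":{"series":{"type":"array","items":{"type":"array"}},"force":{"type":"number"}},"required":["series"]}

```bash
ls; mkdir -p pics; python3 - <<'E'
from rig import ctrl
import cv2,numpy as np
print(ctrl.sense())
for n in("scene","top"):
    p,d=ctrl.capture(n); cv2.imwrite(f"pics/{n}0.png",p[:,:,::-1]); np.savez(f"{n}0.npz",p=p,d=d); print(n,ctrl.camera_model(n))
E
```

```text
pics
{'time_s': 0.0, 'joints': array([-1.43539395e+00,  3.13456454e-01,  1.49837968e+00,  4.64442225e-05,
        1.33098923e+00, -2.23415312e-01]), 'dq': array([ 0.0007091 ,  0.00066434,  0.00026066, -0.00052812, -0.00037198,
       -0.00059443]), 'tau': array([-9.07719514e-04, -4.12266576e+01, -2.59746248e+01, -1.81861678e-04,
        4.17100178e-03,  1.90785960e-05]), 'eef_pos': array([ 184.33208238, -491.4226812 ,  303.35331973]), 'ee_rot': array([-6.14766716e-04,  9.83950154e-01,  1.78442464e-01,  4.96472233e-05]), 'force': array([-0.89598831,  0.00434075, -0.01657305]), 'wrist_torque': array([0.07664369, 0.05179605, 0.01195838]), 'grip_width': 1.0046762221522514}
scene {'fov_y': 50.78466945936648, 'cx': 254.42998736702432, 'cy': 189.6190930994698, 'dist_coeffs': array([-0.11232762,  0.        ,  0.        ,  0.        ,  0.        ]), 'rvec': array([ 1.82250683,  1.5789045 , -0.74234011]), 'tvec': array([ -31.27871301, -190.24524069, 1393.69604801])}
top {'fov_y': 57.45363722437182, 'cx': 252.87556293778147, 'cy': 190.36845852822552, 'dist_coeffs': array([-0.10117965,  0.        ,  0.        ,  0.        ,  0.        ]), 'rvec': array([ 2.14498851, -2.12695113,  0.19752334]), 'tvec': array([ -46.81709916,  519.43266134, 1067.29696729])}
```

View pics/scene0.png

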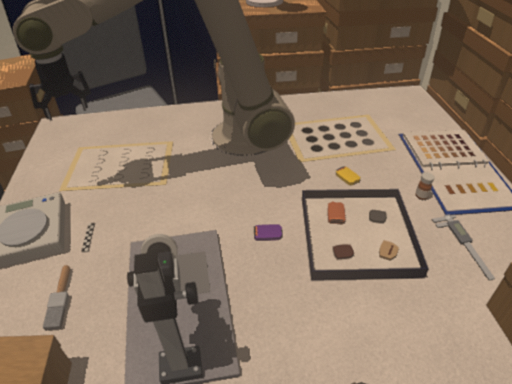

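View pics/top0.png

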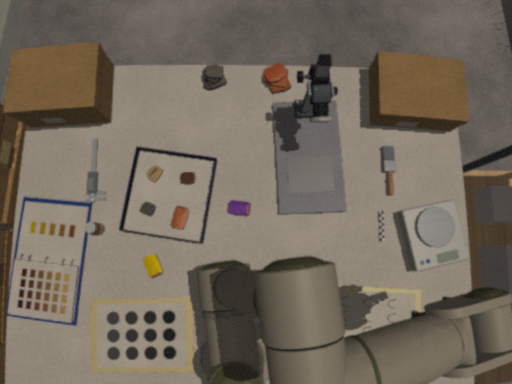

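The scene view shows the orange sherd at about (336,212) and the tray corners at about (305,192) to (425,273). The macro camera is at about (155,275). In the top view the sherd is at (180,217) and the camera at (320,85). I'll zoom in on both.

```bash
cat > h.py <<'E'
import numpy as np,cv2
from rig import ctrl
M={n:ctrl.camera_model(n) for n in("scene","top")}
def K(n):
    m=M[n]; f=192/np.tan(np.radians(m["fov_y"]/2)); return np.array([[f,0,m["cx"]],[0,f,m["cy"]],[0,0,1.]])
def RT(n): return cv2.Rodrigues(M[n]["rvec"])[0],np.array(M[n]["tvec"])
def rays(n,px):
    px=np.array(px,float).reshape(-1,1,2)
    u=cv2.undistortPoints(px,K(n),M[n]["dist_coeffs"]).reshape(-1,2)
    d=np.c_[u,np.ones(len(u))]; R,t=RT(n); return -R.T@t, d@R   # origin, dirs (unit optical z)
def onz(n,px,z):
    o,d=rays(n,px); return o+d*((z-o[2])/d[:,2])[:,None]
def dep(n,px,z): # depth
    o,d=rays(n,px); return o+d*np.array(z,float).reshape(-1,1)
def proj(n,P): return cv2.projectPoints(np.array(P,float).reshape(-1,1,3),M[n]["rvec"],M[n]["tvec"],K(n),M[n]["dist_coeffs"])[0].reshape(-1,2)
def cloud(n,d):
    v,u=np.mgrid[:384,:512]; return dep(n,np.c_[u.ravel(),v.ravel()],d.ravel()).reshape(384,512,3)
E
python3 - <<'E'
import cv2
from h import *
s=np.load("scene0.npz");t=np.load("top0.npz")
def crop(n,p,x,y,w,h,k): cv2.imwrite(n,cv2.resize(p[y:y+h,x:x+w,::-1],None,fx=k,fy=k,interpolation=cv2.INTER_CUBIC))
crop("pics/a.png",s["p"],110,220,140,164,3.6)
crop("pics/b.png",s["p"],295,180,140,105,5)
crop("pics/c.png",t["p"],115,140,110,110,5)
crop("pics/d.png",t["p"],265,45,90,175,3.4)
E
```

```text
(no output)
```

View pics/a.png

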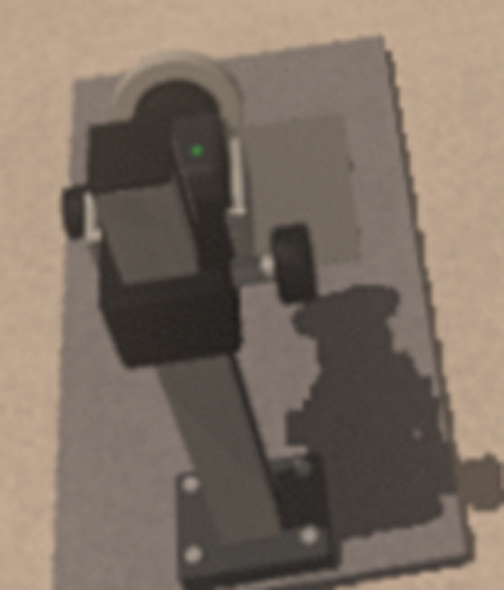

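View pics/b.png

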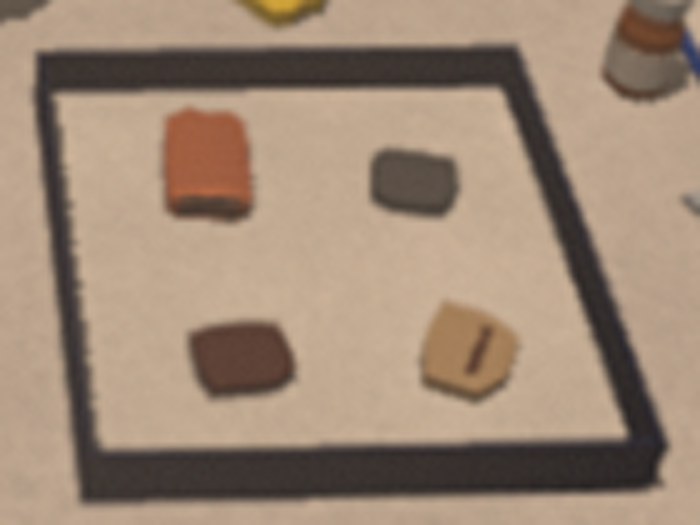

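View pics/c.png

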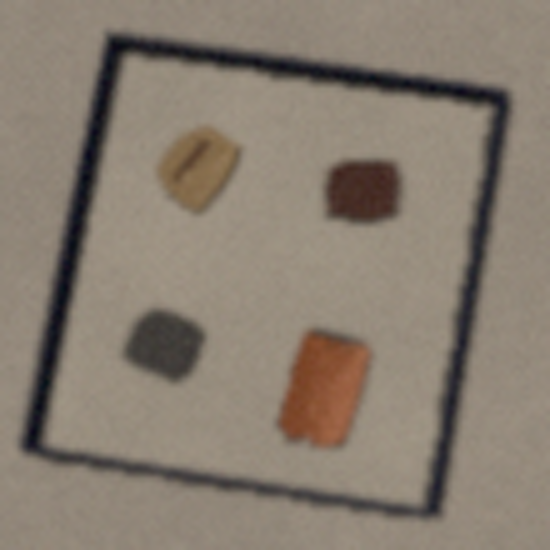

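View pics/d.png

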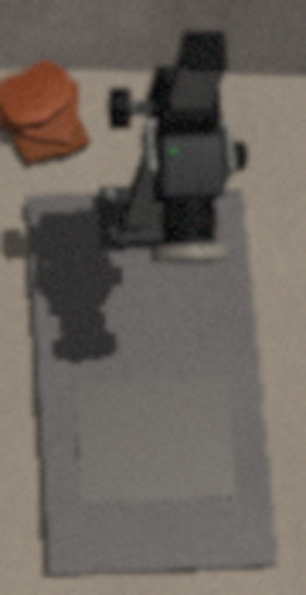

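The fresh break (grey stripe) is at the sherd's far end, towards world +x. The moves only allow yaw, so the tilt has to come from pivoting the sherd in the jaws, for example over the tray wall. Next I'll measure everything.

```bash
python3 - <<'E'
from h import *
np.set_printoptions(precision=1,suppress=True)
for n in("scene","top"):
    z=np.load(n+"0.npz");C=cloud(n,z["d"]);p=z["p"].astype(int)
    print(n,"cam",rays(n,[[0,0]])[0])
    hsv=cv2.cvtColor(z["p"],cv2.COLOR_RGB2HSV)
    # bench depth check
    print("bench z",np.median(C[300:310,380:390,2]) if n=="scene" else np.median(C[240:250,210:225,2]))
    # orange sherd
    roi=np.zeros((384,512),bool)
    if n=="scene": roi[195:228,322:350]=1
    else: roi[195:235,160:200]=1
    sat=(hsv[...,1]>120)&((hsv[...,0]<12))&roi
    k,l,st,c=cv2.connectedComponentsWithStats(sat.astype(np.uint8)); i=1+np.argmax(st[1:,4])
    m=l==i; print("orange",st[i],c[i]); q=C[m]; print(" mean xyz",q.mean(0),"zrange",np.percentile(q[:,2],[5,50,95]))
    r=cv2.minAreaRect(onz(n,np.argwhere(m)[:,::-1],20)[:,:2].astype(np.float32)); print(" rect@z20",r,cv2.boxPoints(r))
    # tray: navy
    b=(p[...,2]>p[...,0]+2)&(p.sum(2)<200)
    b[:, :290 if n=="scene" else 110]=0
    roi2=np.zeros_like(b)
    if n=="scene": roi2[185:285,295:435]=1
    else: roi2[140:250,112:225]=1
    b&=roi2
    if n=="top":
        P=onz(n,np.argwhere(b)[:,::-1],35)[:,:2].astype(np.float32); r=cv2.minAreaRect(P); print("tray",r);print(cv2.boxPoints(r))
    # high points on stand
    roi3=np.zeros_like(b)
    if n=="scene": roi3[225:384,110:250]=1
    else: roi3[45:220,265:355]=1
    hm=roi3&(C[...,2]>60)&(z["d"]>0); q=C[hm]; print("head",len(q),q.min(0),q.max(0))
E
```

```text
scene cam [1171.  -106.9  772.5]
bench z -1.3066668250742168
orange [328 202  17  20 279] [335.7 211.1]
 mean xyz [434.4 192.5  19.7] zrange [16.6 19.9 22.7]
 rect@z20 ((436.7284851074219, 192.56427001953125), (42.36175537109375, 74.31715393066406), 74.68026733398438) [[395.3 182. ]
 [467.  162.3]
 [478.2 203.2]
 [406.5 222.8]]
head 4788 [ 673.7 -267.1   60. ] [ 833.  -157.8  345.7]
top cam [ 328.   -30.7 1141.3]
bench z 0.12998665348959548
orange [171 207  17  22 259] [179.3 217.6]
 mean xyz [433.2 193.1  20.8] zrange [17.  20.9 24.9]
 rect@z20 ((432.9942321777344, 193.5959014892578), (43.218875885009766, 65.47773742675781), 74.79369354248047) [[395.7 181.3]
 [458.9 164.2]
 [470.3 205.9]
 [407.1 223. ]]
tray ((510.1285400390625, 229.75885009765625), (267.5502014160156, 273.6950988769531), 82.06555938720703)
[[356.1 116.2]
 [627.2  78.4]
 [664.1 343.4]
 [393.1 381.1]]
head 1641 [ 675.4 -267.4   61.7] [ 829.8 -159.5  348.9]
```

```bash
python3 - <<'E'
from h import *
np.set_printoptions(precision=1,suppress=True,linewidth=150)
allq=[]
for n in("scene","top"):
    z=np.load(n+"0.npz");C=cloud(n,z["d"]);p=z["p"].astype(int)
    roi3=np.zeros((384,512),bool)
    if n=="scene": roi3[225:384,110:250]=1
    else: roi3[45:220,265:355]=1
    # board
    bm=roi3&(abs(C[...,2]-18)<5); 
    g=bm&(p.max(2)-p.min(2)<25); 
    if n=="scene": g[:,240:]=0
    k,l,st,c=cv2.connectedComponentsWithStats(g.astype(np.uint8)); i=1+np.argmax(st[1:,4])
    P=onz(n,np.argwhere(l==i)[:,::-1],18)[:,:2].astype(np.float32); h=cv2.convexHull(P); r=cv2.minAreaRect(P); print("board",r); print(cv2.boxPoints(r))
    hm=roi3&(C[...,2]>60)&(z["d"]>0)
    br=hm&(p.sum(2)>(260 if n=="scene" else 240))
    print(n,"bright",br.sum()); 
    for (v,u) in np.argwhere(br)[::1 if n=="top" else 4]: print((u,v),C[v,u],p[v,u].sum(),end=";")
    print()
    np.save(n+"_head.npy",np.c_[C[hm],p[hm],np.argwhere(hm)[:,::-1]])
E
```

```text
board ((646.5078735351562, -181.19564819335938), (383.97998046875, 133.09710693359375), 1.8544495105743408)
[[ 452.5 -120.9]
 [ 456.8 -253.9]
 [ 840.6 -241.5]
 [ 836.2 -108.5]]
scene bright 624
(np.int64(156), np.int64(234)) [ 674.4 -225.9  257.5] 471;(np.int64(160), np.int64(234)) [ 675.8 -218.7  258. ] 446;(np.int64(152), np.int64(235)) [ 673.7 -233.3  255.4] 476;(np.int64(156), np.int64(235)) [ 677.7 -225.6  258.5] 457;(np.int64(160), np.int64(235)) [ 680.7 -218.1  260.6] 434;(np.int64(164), np.int64(235)) [ 677.8 -212.   256.4] 407;(np.int64(150), np.int64(236)) [ 677.8 -236.2  257.7] 472;(np.int64(154), np.int64(236)) [ 680.7 -228.7  259.6] 453;(np.int64(158), np.int64(236)) [ 682.1 -221.6  260.1] 416;(np.int64(162), np.int64(236)) [ 682.2 -214.8  259.1] 405;(np.int64(166), np.int64(236)) [ 679.9 -208.5  255.6] 385;(np.int64(150), np.int64(237)) [ 679.5 -236.2  257. ] 461;(np.int64(154), np.int64(237)) [ 684.9 -228.1  261.6] 414;(np.int64(158), np.int64(237)) [ 683.7 -221.7  259.3] 364;(np.int64(162), np.int64(237)) [ 684.4 -214.8  258.9] 371;(np.int64(166), np.int64(237)) [ 681
[... 18213 characters left out ...]
305;(np.int64(331), np.int64(120)) [ 680.  -250.8  249.2] 303;(np.int64(332), np.int64(120)) [ 682.5 -255.1  242.9] 311;(np.int64(309), np.int64(121)) [ 685.9 -195.1  223.5] 250;(np.int64(320), np.int64(121)) [ 678.5 -221.6  244. ] 247;(np.int64(321), np.int64(121)) [ 679.3 -224.8  242.2] 248;(np.int64(322), np.int64(121)) [ 677.9 -226.7  245.8] 265;(np.int64(323), np.int64(121)) [ 680.4 -230.9  239.5] 262;(np.int64(324), np.int64(121)) [ 681.9 -234.5  235.9] 269;(np.int64(325), np.int64(121)) [ 681.4 -237.   237.2] 252;(np.int64(326), np.int64(121)) [ 688.8 -244.1  218.4] 249;(np.int64(330), np.int64(121)) [ 678.3 -248.7  246. ] 279;(np.int64(331), np.int64(121)) [ 679.8 -252.4  242.4] 289;
```

```bash
python3 - <<'E'
from h import *
np.set_printoptions(precision=2,suppress=True,linewidth=150)
a=np.radians(2.77);ex=np.array([np.cos(a),np.sin(a),0]);ey=np.array([-np.sin(a),np.cos(a),0]);o=np.array([646,-227.2,0])
for n in("scene","top"):
    q=np.load(n+"_head.npy"); P=q[:,:3]-o; S=np.c_[P@ex,P@ey,P[:,2]]; br=q[:,3:6].sum(1)
    if n=="scene":
        m=(br>325)&(br<375)&(S[:,0]<55)&(S[:,0]>25)
        A=S[m]
        for _ in range(4):
            c=A.mean(0);nn=np.linalg.svd(A-c)[2][2]; r=(A-c)@nn; A=A[abs(r)<2.0*r.std()+.3]
        nn*=np.sign(nn[0]);print("ring back plane",len(A),c,nn,"tilt",np.arctan2(nn[2],nn[0]),"std",r.std())
    # greedy RANSAC planes on dark head
    D=S[(br<260)&(S[:,2]>150)]; rng=np.random.default_rng(0)
    for _ in range(6):
        best=None
        for _ in range(1500):
            t=D[rng.choice(len(D),3,False)]; k=np.cross(t[1]-t[0],t[2]-t[0]); L=np.linalg.norm(k)
            if L<50: continue
            k/=L; i=abs((D-t[0])@k)<1.5
            if best is None or i.sum()>best.sum(): best=i
        I=D[best];c=I.mean(0);k=np.linalg.svd(I-c)[2][2]
        print(n,best.sum(),"c",c,"n",k,"min",I.min(0),"max",I.max(0)); D=D[~best]
        if len(D)<80: break
E
```

```text
ring back plane 202 [ 42.28   2.82 246.93] [ 0.96 -0.    0.29] tilt 0.2993398729569969 std 1.0003724706137502
scene 1076 c [174.78   3.41 265.33] n [ 1.    0.01 -0.  ] min [172.63 -24.81 150.07] max [176.6   61.1  344.46]
scene 602 c [184.38   1.39 257.76] n [1.   0.02 0.03] min [181.42 -24.32 230.24] max [186.68  26.01 280.54]
scene 326 c [159.9    0.76 343.42] n [ 0.02 -0.02  1.  ] min [144.79 -14.55 341.57] max [177.16  16.96 345.67]
scene 344 c [155.49   8.25 278.23] n [-0.01  0.01  1.  ] min [103.95 -23.92 275.93] max [186.    26.53 279.96]
scene 236 c [146.07  15.92 269.1 ] n [-0.02 -1.    0.01] min [ 46.15  13.32 150.29] max [185.46  18.84 342.66]
scene 189 c [121.02  20.26 265.4 ] n [-0.11  0.    0.99] min [ 56.39 -44.93 257.41] max [185.7   59.79 272.02]
top 280 c [ 89.75   0.84 270.24] n [ 0.37  0.01 -0.93] min [ 34.36 -23.09 248.67] max [157.07  26.68 296.17]
top 172 c [145.37   5.32 308.85] n [-1.    0.    0.01] min [143.94 -23.34 253.02] max [147.11  59.2  348.89]
top 142 c [ 98.96  14.13 266.58] n [-0.29  0.32  0.9 ] min [ 33.61 -19.56 240.69] max [163.3   59.36 284.95]
top 110 c [121.31  14.76 266.53] n [-0.27  0.2   0.94] min [ 32.73 -29.75 239.65] max [182.92  58.63 282.58]
top 99 c [135.12  19.84 291.78] n [-0.11 -0.99 -0.02] min [ 39.71  14.66 232.93] max [184.04  32.28 346.56]
top 82 c [161.    -0.6  345.17] n [-0.03  0.01 -1.  ] min [148.27 -16.02 343.43] max [175.4   14.29 346.8 ]
```

```bash
python3 - <<'E'
from h import *
np.set_printoptions(precision=1,suppress=True,linewidth=200)
a=np.radians(2.77);ex=np.array([np.cos(a),np.sin(a),0]);ey=np.array([-np.sin(a),np.cos(a),0]);o=np.array([646,-227.2,0])
for n in("scene","top"):
    q=np.load(n+"_head.npy"); P=q[:,:3]-o; S=np.c_[P@ex,P@ey,P[:,2]]
    print(n)
    for x in range(24,146,6):
        m=(abs(S[:,0]-x)<3)
        mm=m&(abs(S[:,1])<12)
        if m.sum()>3: print(x,m.sum(),"ymin/max",np.percentile(S[m,1],[2,98]),"mid z",np.percentile(S[mm,2],[5,50,95]) if mm.any() else "")
q=np.load("scene_head.npy"); P=q[:,:3]-o; S=np.c_[P@ex,P@ey,P[:,2]];br=q[:,3:6].sum(1)
# outer ring rim points: cylinder r=32 fit with tilt free
from scipy.optimize import least_squares
Q=[]
for n in("scene","top"):
    q=np.load(n+"_head.npy"); P=q[:,:3]-o; S=np.c_[P@ex,P@ey,P[:,2]];br=q[:,3:6].sum(1)
    m=(S[:,0]<48)&(br>(320 if n=="scene" else 270)); Q.append(S[m])
for t in(0.25,0.3,0.35):
    for n,A in zip("st",Q):
        X=np.array([np.cos(t),0,np.sin(t)]);Z=np.array([-np.sin(t),0,np.cos(t)])
        u=A@X; print(t,n,"u pct",np.percentile(u,[1,5,25,50,75,95,99]),"y",np.percentile(A[:,1],[0,1,99,100]),"w",np.percentile(A@Z,[95,99,100]))
E
```

```text
scene
30 24 ymin/max [-14.7  21.5] mid z [256.6 257.9 258.9]
36 82 ymin/max [-25.4  27.1] mid z [253.  258.9 261.5]
42 221 ymin/max [-28.9  29.3] mid z [249.1 253.  259.7]
48 89 ymin/max [-26.1  30.3] mid z [249.8 252.3 253.9]
54 44 ymin/max [-11.8  28.2] mid z [252.3 255.  257.4]
60 46 ymin/max [-16.8  21.5] mid z [255.4 257.6 259.3]
66 42 ymin/max [-14.2  18.9] mid z [258.  259.7 261.3]
72 22 ymin/max [-4.1 15.6] mid z [257.3 259.9 261.8]
78 6 ymin/max [ 2.4 19.2] mid z [261.8 264.1 264.4]
84 33 ymin/max [ 5.7 26.7] mid z [265.4 267.3 268.1]
90 31 ymin/max [ 5.6 26.9] mid z [268.2 270.1 272.2]
96 36 ymin/max [ 6.8 29.1] mid z [271.1 272.7 273.8]
102 41 ymin/max [ 7.6 35.6] mid z [272.5 274.7 275.2]
108 56 ymin/max [-41.7  35.4] mid z [275.7 277.  277.3]
114 62 ymin/max [-44.8  35.5] mid z [277.4 278.2 278.8]
120 107 ymin/max [-44.6  35.5] mid z [276.3 277.7 279.5]
126 128 ymin/max [-45.3  35.5] mid z 
132 32 ymin/max [-32.5  35.5] mid z 
138 61 ymin/max [-33.9  35.4] mid z 
144 179 ymin/max [-32.8  34.5] mid z [342.  343.4 344.4]
top
30 33 ymin/max [-25.8  18.6] mid z [245.7 259.1 
[... 982 characters left out ...]
.9]
144 269 ymin/max [-16.1  53.2] mid z [ 68.1 295.7 343.8]
0.25 s u pct [ 91.6  94.   99.9 101.5 102.3 103.6 104.2] y [-30.4 -29.4  28.3  29.1] w [243.  243.9 244.6]
0.25 t u pct [ 91.4  92.7  93.8  96.6  98.9 101.2 102.6] y [-29.7 -29.6  20.2  21.3] w [247.2 247.6 247.6]
0.3 s u pct [103.5 105.6 111.6 112.9 113.7 115.  115.6] y [-30.4 -29.4  28.3  29.1] w [237.7 238.6 239.3]
0.3 t u pct [102.6 104.7 105.4 108.2 110.7 113.1 114.3] y [-29.7 -29.6  20.2  21.3] w [242.  242.3 242.5]
0.35 s u pct [115.3 117.  122.5 123.9 125.  126.5 127. ] y [-30.4 -29.4  28.3  29.1] w [232.  232.9 233.3]
0.35 t u pct [113.7 116.3 117.1 119.8 122.4 124.8 125.7] y [-29.7 -29.6  20.2  21.3] w [236.1 236.5 236.8]
```

```bash
python3 - <<'E'
from h import *
from scipy.optimize import least_squares
np.set_printoptions(precision=1,suppress=True,linewidth=200)
a=np.radians(2.77);ex=np.array([np.cos(a),np.sin(a),0]);ey=np.array([-np.sin(a),np.cos(a),0]);o=np.array([646,-227.2,0])
t=.30
for n in("scene","top"):
    q=np.load(n+"_head.npy"); P=q[:,:3]-o; S=np.c_[P@ex,P@ey,P[:,2]]
    u=S[:,0]*np.cos(t)+S[:,2]*np.sin(t); w=-S[:,0]*np.sin(t)+S[:,2]*np.cos(t)
    m=(u>102)&(u<116)&(S[:,0]<70); y=S[m,1];W=w[m]
    pts=[]
    for b in range(-32,33,4):
        k=abs(y-b)<2
        if k.sum()>3: pts.append((b,np.percentile(W[k],95)))
    pts=np.array(pts)
    f=least_squares(lambda p:np.hypot(pts[:,0]-p[0],pts[:,1]-p[1])-32,[0,205],loss="soft_l1")
    print(n,f.x,(f.fun),len(pts))
E
```

```text
scene [  0.  206.7] [ 1.2 -0.3 -0.3 -1.  -0.3  0.6 -0.   0.1 -0.7  0.1  0.8  0.1  0.8 -0.8 -0.5  0.2] 16
top [  0.7 210.1] [-0.4  0.5 -0.4  1.8 -0.3  0.7 -0.9  0.1  0.5 -0.9  0.  -0.2  0.6 -1.3  0.   0.9] 16
```

The lens axis lies along the stand's midline, with heading +2.8° and tilt about 0.30. The target break centre is about (607.5, -228.6, 206). The sherd is at about (435.5, 192.8) with yaw -15.4°. I'm moving to hover above it with the jaws partly closed.

move_arm --series '[[[469,-557,60],36,0.75],[[469,-557,60],36,0.75],[[469,-557,60],36,0.75],[[469,-557,60],36,0.75],[[469,-557,60],36,0.75],[[469,-557,60],36,0.75],[[469,-557,60],36,0.75],[[469,-557,60],36,0.75],[[469,-557,60],36,0.75],[[469,-557,60],36,0.75]]' --force 20

```text
time_s: 1.35
eef_pos: [392.4, 96.0, 252.6]
ee_rot: [0.0, 0.991, -0.134, 0.0]
force: [0.8, -1.4, 1.0]
grip_width: 0.755
```

```bash
cat >> h.py <<'E'
def heading(q): return np.degrees(2*np.arctan2(q[2],q[1]))
def step(target,head=None):
    s=ctrl.sense(); h=heading(s["ee_rot"]); a=np.radians(h); d=np.array(target)-s["eef_pos"]
    x=np.array([np.cos(a),np.sin(a),0]);y=np.array([np.sin(a),-np.cos(a),0])
    dy=0 if head is None else (h-head+180)%360-180
    print("pos",s["eef_pos"].round(1),"head",round(h,2),"-> tx %.1f ty %.1f tz %.1f yaw %.1f"%(d@x,d@y,-d[2],dy))
E
python3 - <<'E'
from h import *
print(ctrl.sense()["dq"].round(2)); step([427.8,194.9,150],-15.4)
E
```

```text
[ 1.31  0.63 -0.56  0.   -0.08  1.3 ]
pos [392.4  96.  252.6] head -15.42 -> tx 7.9 ty -104.7 tz 102.6 yaw -0.0
```

move_arm --series '[[[0,0,0],0,0.75],[[0,0,0],0,0.75],[[0,0,0],0,0.75]]'

```text
time_s: 1.72
eef_pos: [392.1, 92.6, 252.8]
ee_rot: [0.0, 0.991, -0.136, 0.0]
force: [0.7, -0.3, -0.1]
grip_width: 0.745
```

```bash
python3 - <<'E'
from h import *
print(ctrl.sense()["dq"].round(2)); step([427.8,194.9,150],-15.4)
E
```

```text
[-0. -0. -0.  0. -0.  0.]
pos [392.1  92.6 252.8] head -15.58 -> tx 6.9 ty -108.1 tz 102.8 yaw -0.2
```

move_arm --series '[[[7,-108,60],0,0.75],[[7,-108,102],0,0.75],[[7,-108,102],0,0.75],[[7,-108,102],0,0.75],[[7,-108,102],0,0.75]]'

```text
time_s: 2.35
eef_pos: [428.1, 194.9, 151.9]
ee_rot: [-0.0, 0.991, -0.135, 0.001]
force: [0.2, 0.4, 0.6]
grip_width: 0.752
```

```bash
python3 - <<'E'
from h import *
s=ctrl.sense();print(s["dq"].round(2),s["grip_width"]); step([427.8,194.9,90],-15.4)
for n in("scene","top"):
    p,d=ctrl.capture(n); np.savez(f"{n}1.npz",p=p,d=d)
    c=proj(n,[427.8,194.9,60])[0].astype(int); x,y=max(c[0]-60,0),max(c[1]-55,0)
    cv2.imwrite(f"pics/{n}1.png",cv2.resize(p[y:y+110,x:x+120,::-1],None,fx=5,fy=5,interpolation=cv2.INTER_CUBIC)); print(n,x,y)
E
```

```text
[ 0.   -0.01 -0.    0.   -0.    0.  ] 0.7516708532798031
pos [428.1 194.9 151.9] head -15.54 -> tx -0.3 ty 0.1 tz 61.9 yaw -0.1
scene 277 143
top 116 163
```

View pics/scene1.png

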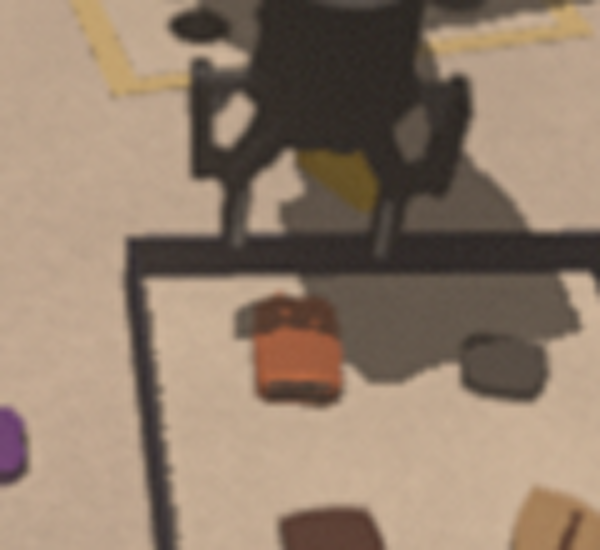

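View pics/top1.png

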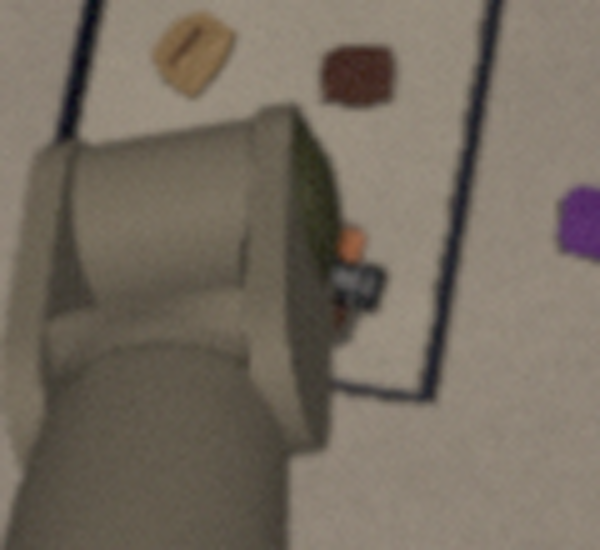

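```bash
python3 - <<'E'
from h import *
a=np.radians(-15.5);xv=np.array([np.cos(a),np.sin(a),0]);c=np.array([428.1,194.9,0])+xv*8
for px in([324.4,192.3],[353,194.3]):
    o,d=rays("scene",[px]); k=((c-o)@xv)/(d@xv); P=o+d[0]*k; print(P, (P-c)@np.array([np.sin(a),-np.cos(a),0]), dict(z=P[2]))
z=np.load("scene1.npz");C=cloud("scene",z["d"])
for u,v in((324,190),(324,191),(324,192),(353,192),(353,193),(353,194)): print(u,v,C[v,u].round(1))
E
```

```text
[426.04699354 157.56127757  84.07435499] 36.52937212844111 {'z': np.float64(84.07435498589507)}
[445.47101262 227.60202766  84.4375253 ] -36.1548709363513 {'z': np.float64(84.43752529609594)}
324 190 [426.2 155.7  92.3]
324 191 [426.4 156.   89. ]
324 192 [361.3 179.3  25.6]
353 192 [448.3 225.2  95.1]
353 193 [449.1 225.3  92.4]
353 194 [448.3 226.1  88.2]
```

The fingertips stand about 67 mm ahead of the TCP at this opening and are centred on the sherd. I'm lowering and closing.

move_arm --series '[[[0,0,40],0,0.75],[[0,0,62],0,0.75],[[0,0,72],0,0.75],[[0,0,72],0,0.75],[[0,0,72],0,0.6],[[0,0,72],0,0.4],[[0,0,72],0,0.4],[[0,0,72],0,0.4],[[0,0,72],0,0.4]]' --force 30

```text
time_s: 3.58
eef_pos: [428.1, 196.1, 79.9]
ee_rot: [-0.0, 0.991, -0.134, 0.001]
force: [-1.5, -1.2, 6.7]
grip_width: 0.534
```

```bash
python3 - <<'E'
from h import *
np.set_printoptions(precision=1,suppress=True)
z=np.load("top0.npz");hsv=cv2.cvtColor(z["p"],cv2.COLOR_RGB2HSV)
for nm,m in(("yellow",(abs(hsv[...,0].astype(int)-25)<5)&(hsv[...,1]>170)),):
    k,l,st,c=cv2.connectedComponentsWithStats(m.astype(np.uint8)); i=1+np.argmax(st[1:,4]); print(st[i],c[i])
    P=onz("top",np.argwhere(l==i)[:,::-1],14)[:,:2]; print(nm,P.min(0),P.max(0))
for px in([187.5,178],[155,173.5]): print(onz("top",[px],16))
# near/far wall top edges from scene: (302..,) corners scene crop b /5+offset
s=lambda x,y:[295+x/5,180+y/5]
print(onz("scene",[s(38,55),s(515,48),s(50,92),s(510,88)],35)) 
print(onz("top",[[115+30/5,140+445/5],[115+435/5,140+512/5]],35))
E
```

```text
[144 255  18  22 255] [152.1 264.7]
yellow [246.8 246.4] [313.  303.1]
[[564.2 172.4  16. ]]
[[578.5 281.2  16. ]]
[[358.2 118.5  35. ]
 [394.5 382.4  35. ]
 [388.8 118.2  35. ]
 [425.4 366.5  35. ]]
[[392.9 376.1  35. ]
 [354.6 115.6  35. ]]
```

Grasped at about 45 mm. Next I'm lifting and carrying the sherd to just above the near tray wall, clear of the yellow piece.

move_arm --series '[[[0,0,-25],0,0.4],[[0,0,-60],0,0.4],[[0,0,-60],0,0.4],[[-40,14,-60],-7.5,0.4],[[-79,27,-55],-7.5,0.4],[[-79,27,-45],-7.5,0.4],[[-79,27,-45],-7.5,0.4],[[-79,27,-45],-7.5,0.4]]'

```text
time_s: 4.58
eef_pos: [345.2, 191.1, 123.8]
ee_rot: [-0.0, 0.998, -0.069, 0.0]
force: [0.3, -0.2, -0.7]
grip_width: 0.531
```

```bash
cat > look.py <<'E'
import sys
from h import *
i=sys.argv[1]; tgt=[float(v) for v in sys.argv[2:5]]
s=ctrl.sense();print(s["time_s"],s["eef_pos"].round(1),"head",heading(s["ee_rot"]).round(2),"F",s["force"].round(1),s["grip_width"])
for n in("scene","top"):
    p,d=ctrl.capture(n); np.savez(f"{n}{i}.npz",p=p,d=d)
    c=proj(n,tgt)[0].astype(int); x,y=np.clip(c[0]-40,0,432),np.clip(c[1]-40,0,304)
    cv2.imwrite(f"pics/{n}{i}.png",cv2.resize(p[y:y+80,x:x+80,::-1],None,fx=7,fy=7,interpolation=cv2.INTER_CUBIC)); print(n,x,y)
E
python3 look.py 2 370 190 50
```

```text
4.575 [345.2 191.1 123.8] head -7.96 F [ 0.3 -0.2 -0.7] 0.5309922914265701
scene 289 146
top 137 196
```

View pics/scene2.png

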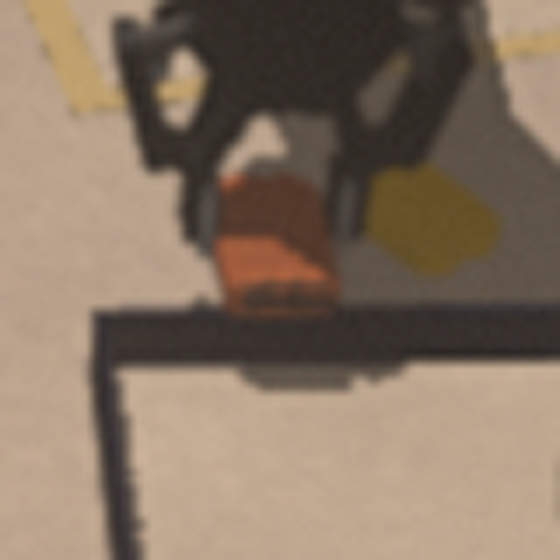

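View pics/top2.png

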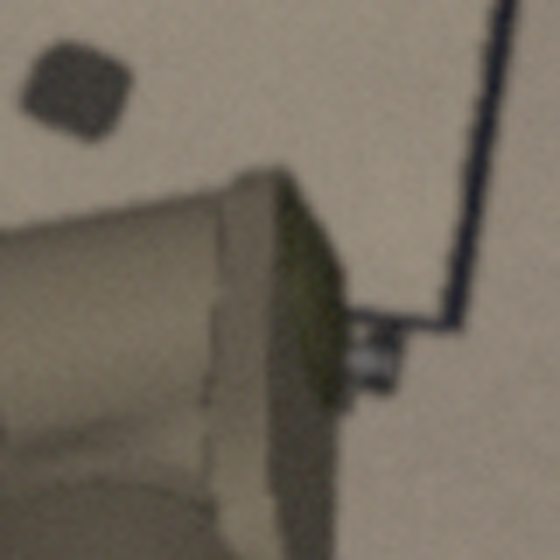

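The sherd is held, with its break end over the near wall (scene crop, break at about (285,300)). I'm pressing down slowly so it pivots in the jaws.

move_arm --series '[[[0,0,10],0,0.4],[[0,0,14],0,0.4],[[0,0,16],0,0.4],[[0,0,17],0,0.4],[[0,0,18],0,0.4],[[0,0,18],0,0.4]]' --force 20

```text
time_s: 5.42
eef_pos: [344.4, 191.2, 106.4]
ee_rot: [-0.0, 0.998, -0.069, 0.0]
force: [-5.5, -1.1, 13.9]
grip_width: 0.529
```

move_arm --series '[[[0,0,1],0,0.4],[[0,0,2],0,0.4],[[0,0,3],0,0.4],[[0,0,4],0,0.4],[[0,0,5],0,0.4],[[0,0,5],0,0.4]]'

```text
time_s: 6.18
eef_pos: [344.2, 191.3, 101.5]
ee_rot: [-0.0, 0.998, -0.069, 0.0]
force: [-8.1, 1.2, 17.5]
grip_width: 0.524
```

```bash
python3 look.py 3 370 190 50
```

```text
6.175 [344.2 191.3 101.5] head -7.92 F [-8.1  1.2 17.5] 0.5237616828227593
scene 289 146
top 137 196
```

View pics/scene3.png

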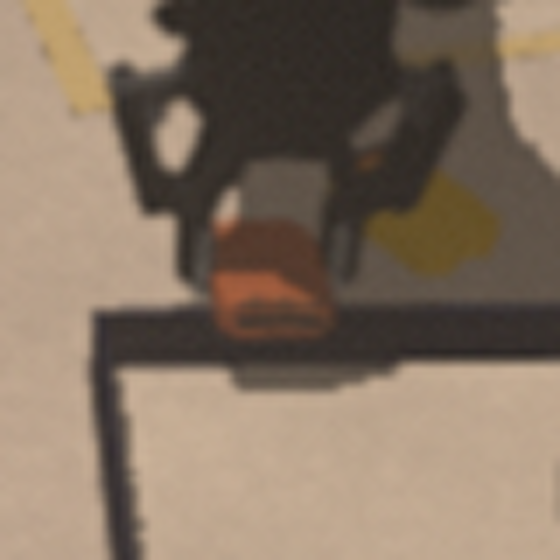

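move_arm --series '[[[0,0,-20],0,0.4],[[0,0,-60],0,0.4],[[0,0,-60],0,0.4],[[0,0,-60],0,0.4]]' --force 35

```text
time_s: 6.78
eef_pos: [344.0, 191.0, 160.1]
ee_rot: [0.0, 0.998, -0.069, -0.0]
force: [0.3, -0.2, 0.1]
grip_width: 0.521
```

```bash
python3 look.py 4 370 190 110; cat > tilt.py <<'E'
import sys
from h import *
np.set_printoptions(precision=2,suppress=True)
i=sys.argv[1]; s=ctrl.sense(); T=s["eef_pos"]; a=np.radians(heading(s["ee_rot"]))
X=np.array([np.cos(a),np.sin(a),0]);Y=np.array([-np.sin(a),np.cos(a),0])
for n in("scene","top"):
    z=np.load(f"{n}{i}.npz");C=cloud(n,z["d"])-T;S=np.stack([C@X,C@Y,C[...,2]],-1)
    hsv=cv2.cvtColor(z["p"],cv2.COLOR_RGB2HSV)
    box=(abs(S[...,1])<22)&(S[...,2]<-45)&(S[...,2]>-95)&(S[...,0]>-40)&(S[...,0]<60)
    m=box&(hsv[...,1]>110)&((hsv[...,0]<14)|(hsv[...,0]>174))
    A=S[m]; print(n,len(A))
    if len(A)<15: continue
    for _ in range(5):
        # fit z = c + p x + r y + k y^2 (arched face)
        B=np.c_[np.ones(len(A)),A[:,0],A[:,1],A[:,1]**2]; co,*_=np.linalg.lstsq(B,A[:,2],rcond=None); r=A[:,2]-B@co
        A=A[abs(r)<2*r.std()+.3]
    print(" upper face: pitch",np.arctan(co[1]).round(3),"roll",np.arctan(co[2]).round(3),"k",co[3].round(4),"std",r.std().round(2),len(A),"x range",A[:,0].min(),A[:,0].max(),"z at x=25:",(co[0]+25*co[1]).round(1), "y mean edges",np.percentile(A[:,1],[2,98]))
E
python3 tilt.py 4;cp scene2.npz /tmp/
```

```text
6.775 [344.  191.  160.1] head -7.94 F [ 0.3 -0.2  0.1] 0.5208711281505151
scene 291 129
top 133 196
scene 197
 upper face: pitch 0.173 roll 0.008 k -0.0043 std 0.86 166 x range -29.451542511112912 41.70124339887008 z at x=25: -51.6 y mean edges [-20.36  17.56]
top 0
```

View pics/scene4.png

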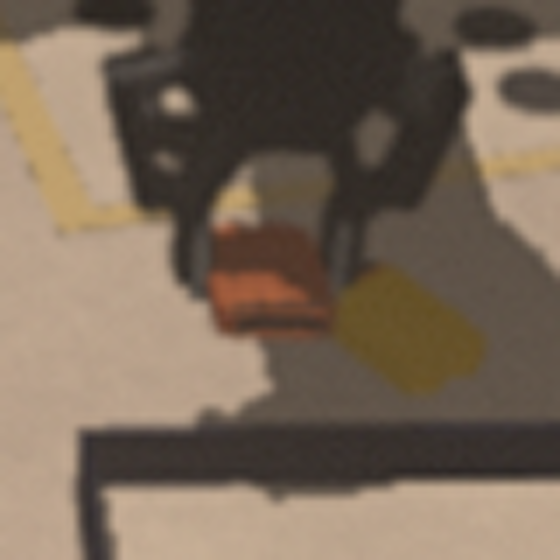

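```bash
cat > tilt2.py <<'E'
from h import *
def prof(i,T,hd,n="scene",pr=True,ylim=20):
    a=np.radians(hd);X=np.array([np.cos(a),np.sin(a),0]);Y=np.array([-np.sin(a),np.cos(a),0])
    z=np.load(f"{n}{i}.npz");C=cloud(n,z["d"])-np.array(T);S=np.stack([C@X,C@Y,C[...,2]],-1)
    hsv=cv2.cvtColor(z["p"],cv2.COLOR_RGB2HSV)
    m=(abs(S[...,1])<ylim)&(S[...,2]<-40)&(S[...,2]>-100)&(S[...,0]>-45)&(S[...,0]<60)&(z["p"].max(2)>30)
    A=S[m]; A=A[(np.abs(A[:,1])<20)]
    for x in range(-32,56,5):
        k=(abs(A[:,0]-x)<2.5)&(abs(A[:,1])<9)
        if k.sum()>2: print(x,k.sum(),np.percentile(A[k,2],[10,50,90]).round(1))
    def fit(lo,hi):
        B=A[(A[:,0]>lo)&(A[:,0]<hi)&(abs(A[:,1])<18)]
        for _ in range(4):
            M_=np.c_[np.ones(len(B)),B[:,0],B[:,1],B[:,1]**2];co,*_=np.linalg.lstsq(M_,B[:,2],rcond=None);r=B[:,2]-M_@co;B=B[abs(r)<2*r.std()+.3]
        print("fit",lo,hi,len(B),"pitch",np.arctan(co[1]).round(3),"roll",np.arctan(co[2]).round(3),"k",co[3].round(4),"z0",co[0].round(1),r.std().round(2))
    fit(-25,25);fit(-25,32)
E
python3 - <<'E'
from tilt2 import *
prof(2,[345.2,191.1,123.8],-7.96); print(); prof(4,[344,191,160.1],-7.94)
E
```

```text
-27 5 [-61.  -59.8 -58.6]
-22 10 [-61.  -59.  -58.2]
-17 7 [-61.1 -60.  -58.1]
-12 7 [-61.2 -59.6 -58.5]
-7 6 [-62.2 -60.3 -57.9]
-2 6 [-60.2 -58.9 -56.8]
3 10 [-59.6 -58.7 -57.5]
8 7 [-61.2 -59.4 -58.6]
13 7 [-61.6 -59.3 -58.5]
18 12 [-93.7 -60.4 -59.3]
23 22 [-99.2 -92.4 -58.2]
28 10 [-60.6 -59.5 -58. ]
33 5 [-59.2 -58.3 -57.7]
38 20 [-69.  -60.9 -58.2]
43 15 [-70.  -63.7 -59.6]
fit -25 25 146 pitch 0.006 roll -0.004 k -0.0024 z0 -59.4 1.22
fit -25 32 164 pitch 0.002 roll -0.004 k -0.0029 z0 -59.3 1.13

-27 4 [-61.4 -60.7 -60.1]
-22 7 [-61.4 -59.6 -58.9]
-17 3 [-60.8 -59.7 -59. ]
-12 6 [-58.7 -58.  -57.1]
-7 7 [-58.1 -57.4 -56.4]
-2 6 [-57.2 -56.4 -54.7]
3 7 [-57.1 -56.  -54.7]
8 5 [-55.7 -54.7 -53.9]
13 6 [-55.3 -53.3 -52.8]
18 8 [-55.2 -53.9 -52.8]
23 5 [-52.6 -52.3 -51.6]
28 4 [-51.5 -51.1 -50.7]
33 9 [-51.  -50.3 -49.9]
38 21 [-60.1 -55.3 -50.1]
43 9 [-58.7 -52.4 -48.7]
fit -25 25 112 pitch 0.176 roll 0.004 k -0.0044 z0 -56.2 0.83
fit -25 32 129 pitch 0.178 roll 0.005 k -0.0048 z0 -56.1 0.8
```

The sherd has pivoted to 0.177 rad (the baseline fit read 0.00) with no roll, and it slid about 3 mm up the pads. It needs about 0.30, so I'll press a second time with a longer lever.

move_arm --series '[[[-6,0,40],0,0.4],[[-6,0,55],0,0.4],[[-6,0,59],0,0.4],[[-6,0,60],0,0.4],[[-6,0,61.5],0,0.4],[[-6,0,63],0,0.4],[[-6,0,64.5],0,0.4],[[-6,0,65],0,0.4],[[-6,0,65],0,0.4]]' --force 20

```text
time_s: 8.0
eef_pos: [337.5, 191.8, 96.3]
ee_rot: [0.0, 0.998, -0.069, -0.001]
force: [-9.7, -2.4, 17.0]
grip_width: 0.525
```

move_arm --series '[[[0,0,-20],0,0.4],[[0,0,-65],0,0.4],[[0,0,-65],0,0.4],[[0,0,-65],0,0.4]]' --force 35

```text
time_s: 8.5
eef_pos: [338.1, 191.8, 160.3]
ee_rot: [0.0, 0.998, -0.069, -0.0]
force: [0.6, -0.1, -0.7]
grip_width: 0.526
```

```bash
python3 look.py 5 370 190 110; python3 - <<'E'
from tilt2 import *
s=ctrl.sense(); prof(5,s["eef_pos"],heading(s["ee_rot"]))
E
```

```text
8.5 [338.1 191.8 160.3] head -7.95 F [ 0.6 -0.1 -0.7] 0.5261851262361131
scene 291 129
top 133 196
-27 6 [-64.  -62.9 -62.2]
-22 3 [-62.5 -60.5 -60.4]
-17 4 [-59.7 -59.5 -59.3]
-12 6 [-59.2 -58.3 -57.8]
-7 6 [-56.4 -55.8 -55.2]
3 7 [-53.6 -52.6 -51.5]
8 3 [-52.2 -52.1 -51.6]
13 5 [-51.1 -50.4 -49.6]
18 6 [-50.3 -49.1 -48.5]
23 6 [-49.7 -48.4 -46.9]
28 4 [-47.1 -46.  -45.6]
33 6 [-47.3 -45.6 -43.3]
38 25 [-54.5 -49.2 -44. ]
43 7 [-53.1 -52.7 -47.7]
fit -25 25 85 pitch 0.285 roll -0.004 k -0.0039 z0 -54.2 0.55
fit -25 32 97 pitch 0.284 roll -0.004 k -0.0041 z0 -54.2 0.55
```

View pics/scene5.png

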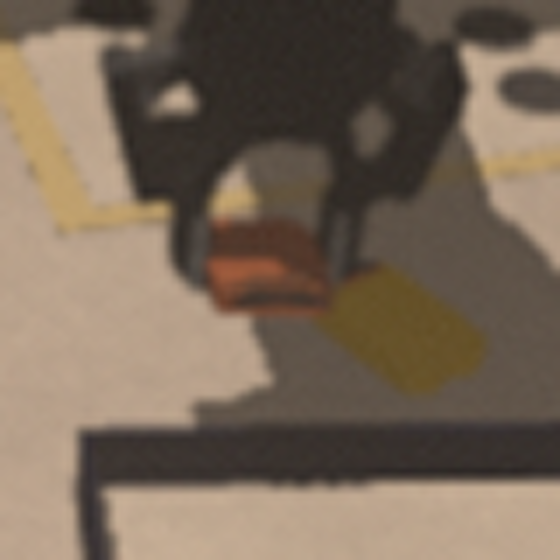

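```bash
cat > ends.py <<'E'
from h import *
np.set_printoptions(precision=1,suppress=True)
def ends(i,T,hd,th,z0,n="scene"):
    a=np.radians(hd);X=np.array([np.cos(a),np.sin(a),0]);Y=np.array([-np.sin(a),np.cos(a),0])
    z=np.load(f"{n}{i}.npz");C=cloud(n,z["d"])-np.array(T);x=C@X;y=C@Y;zz=C[...,2]-z0
    u=x*np.cos(th)+zz*np.sin(th);w=-x*np.sin(th)+zz*np.cos(th)
    hsv=cv2.cvtColor(z["p"],cv2.COLOR_RGB2HSV);m=(abs(y)<26)&(u>-40)&(u<55)&(w>-14)&(w<4)&(hsv[...,1]>60)&((hsv[...,0]<20)|(hsv[...,0]>170))
    print(i,m.sum(),"u",np.percentile(u[m],[1,3,97,99]))
    f=m&(w<-6)&(u>20); print("  face u: n",f.sum(),np.percentile(u[f],[5,25,50,75,95]))
    f=m&(u>10); print("  y edges by u>10",np.percentile(y[f],[1,4,96,99]))
    for lo in(10,20,30):
        k=m&(u>lo)&(u<lo+10)&(w>-5); print("   u",lo,"y",np.percentile(y[k],[2,98]))
if __name__=="__main__":
    ends(2,[345.2,191.1,123.8],-7.96,0,-59.3); ends(4,[344,191,160.1],-7.94,.177,-56.1); ends(5,[338.1,191.8,160.3],-7.95,.285,-54.2)
E
python3 ends.py
```

```text
2 325 u [-29.8 -26.4  42.2  43.2]
  face u: n 41 [23.3 37.6 39.7 41.2 42.4]
  y edges by u>10 [-25.3 -23.3  19.6  21.2]
   u 10 y [-25.6  18.5]
   u 20 y [-22.5  21.5]
   u 30 y [-21.1  18.3]
4 268 u [-33.2 -27.7  40.9  42.1]
  face u: n 39 [30.1 36.2 37.7 39.4 41. ]
  y edges by u>10 [-24.3 -23.5  18.   20.3]
   u 10 y [-24.7  19. ]
   u 20 y [-22.8  18.6]
   u 30 y [-19.5  17.6]
5 234 u [-31.1 -29.   40.3  40.6]
  face u: n 51 [27.1 35.3 36.7 38.4 40.3]
  y edges by u>10 [-24.3 -23.3  19.2  19.9]
   u 10 y [-24.7  19.9]
   u 20 y [-23.4  16.3]
   u 30 y [-19.   15.4]
```

move_arm --series '[[[20,50,-60],-2,0.4],[[50,100,-92],-4,0.4],[[85,150,-92],-6,0.4],[[120,200,-92],-8,0.4],[[155,250,-92],-9.5,0.4],[[190,300,-92],-10.7,0.4],[[225,350,-92],-10.7,0.4],[[255,392,-92],-10.7,0.4],[[255,392,-92],-10.7,0.4],[[255,392,-92],-10.7,0.4]]'

```text
time_s: 9.85
eef_pos: [536.4, -231.2, 251.4]
ee_rot: [-0.001, 1.0, 0.024, -0.001]
force: [0.2, 0.0, -0.7]
grip_width: 0.526
```

```bash
python3 - <<'E'
from h import *
print(ctrl.sense()["dq"].round(2)); step([566.1,-230.6,254.2],2.77)
E
```

```text
[ 0.02 -0.03  0.01  0.    0.    0.  ]
pos [ 536.4 -231.2  251.4] head 2.75 -> tx 29.7 ty 0.8 tz -2.8 yaw -0.0
```

move_arm --series '[[[10,0,-3],0,0.4],[[20,0,-3],0,0.4],[[29.5,0,-3],0,0.4],[[29.5,0,-3],0,0.4],[[29.5,0,-3],0,0.4]]'

```text
time_s: 10.48
eef_pos: [566.1, -230.1, 255.6]
ee_rot: [-0.0, 1.0, 0.024, -0.0]
force: [0.4, 0.4, -0.5]
grip_width: 0.529
```

```bash
python3 look.py 6 620 -228 206; python3 - <<'E'
from h import *
s=ctrl.sense(); T=s["eef_pos"];hd=heading(s["ee_rot"])
from tilt2 import prof
prof(6,T,hd)
E
```

```text
10.475 [ 566.1 -230.1  255.6] head 2.77 F [ 0.4  0.4 -0.5] 0.5289094963125656
scene 121 191
top 280 105
-32 4 [-64.9 -64.6 -63.8]
-27 10 [-64.3 -63.5 -63. ]
-22 10 [-63.3 -62.1 -61.1]
-17 10 [-62.1 -61.2 -59.8]
-12 9 [-59.6 -58.7 -58.2]
-7 11 [-58.4 -57.8 -56. ]
-2 10 [-56.8 -56.2 -55.6]
3 10 [-55.2 -54.  -53.3]
8 8 [-54.2 -53.3 -52.1]
13 12 [-52.2 -51.6 -50.5]
18 11 [-51.5 -50.5 -49.2]
23 11 [-50.2 -49.6 -48.6]
28 11 [-47.6 -47.4 -46.8]
33 12 [-47.1 -45.3 -44.6]
38 48 [-55.8 -50.  -45.3]
43 10 [-55.8 -54.1 -51.4]
fit -25 25 202 pitch 0.281 roll -0.009 k -0.0054 z0 -55.4 0.66
fit -25 32 225 pitch 0.284 roll -0.008 k -0.0053 z0 -55.4 0.66
```

View pics/scene6.png

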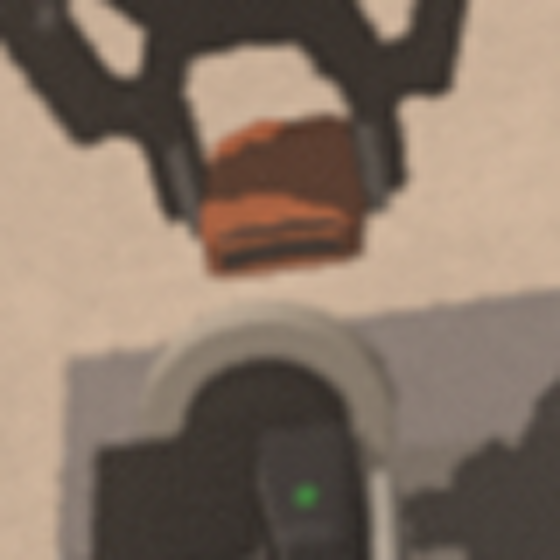

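View pics/top6.png

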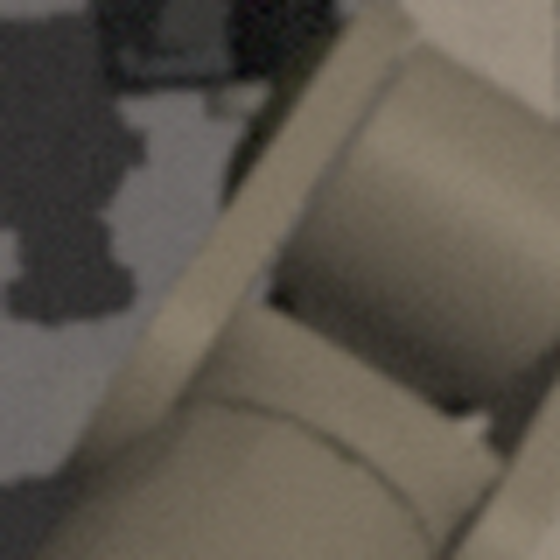

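```bash
python3 - <<'E'
from h import *
np.set_printoptions(precision=1,suppress=True,linewidth=160)
a=np.radians(2.77);ex=np.array([np.cos(a),np.sin(a),0]);ey=np.array([-np.sin(a),np.cos(a),0]);o=np.array([646,-227.2,0])
z=np.load("scene6.npz");C=cloud("scene",z["d"])-o;S=np.stack([C@ex,C@ey,C[...,2]],-1)
t=.3
for v in range(222,232):
    for u in(153,157,161,165,169,172): print(S[v,u],end=" ")
    print()
m=np.zeros((384,512),bool);m[205:233,146:176]=1
L=np.array([38.3,0,228.2])
R=S-L; U=R[...,0]*np.cos(t)+R[...,2]*np.sin(t);W=-R[...,0]*np.sin(t)+R[...,2]*np.cos(t)
f=m&(abs(S[...,1])<25)&(U>-84)&(U<-74)&(W<8)&(W>-9)
A=np.c_[U[f],S[...,1][f],W[f]]
for _ in range(4):
    B=np.c_[np.ones(len(A)),A[:,1],A[:,2]];co,*_=np.linalg.lstsq(B,A[:,0],rcond=None);r=A[:,0]-B@co;A=A[abs(r)<2*r.std()+.3]
print("face in lens frame:",co,"std",r.std(),len(A),"y",np.percentile(A[:,1],[2,98]),"W",np.percentile(A[:,2],[2,98]))
print("stripe", [ (U[v,u].round(1),S[v,u,1].round(1),W[v,u].round(1)) for u,v in((155,227),(161,227),(167,226))])
E
```

```text
[-55.8 -15.5 206. ] [-51.2  -7.  208.9] [-48.    1.1 210.5] [-46.    9.1 210.9] [-47.8  16.4 207.6] [-55.1  21.2 199.4] 
[-50.9 -15.1 208. ] [-45.6  -6.5 211.6] [-44.3   1.3 211.4] [-45.3   8.7 208.9] [-45.3  16.3 207.3] [-53.2  21.  198.5] 
[-47.  -14.8 209.1] [-43.4  -6.6 211.1] [-41.8   1.2 211.1] [-42.3   8.7 209.1] [-44.9  15.9 205. ] [-51.2  20.8 197.6] 
[-43.1 -14.6 210.2] [-43.3  -7.1 208.5] [-43.    0.5 207.2] [-40.6   8.5 208. ] [-44.2  15.5 202.9] [-47.2  20.9 198.8] 
[-43.2 -15.1 207.4] [-43.2  -7.6 205.9] [-41.8   0.2 205.7] [-40.7   8.  205.3] [-42.2  15.4 202.2] [-45.3  20.7 197.9] 
[-41.5 -15.3 206.4] [-40.   -7.5 206.3] [-39.6   0.1 205.1] [-38.9   7.8 204.3] [-38.9  15.4 202.8] [-240.6   -5.    -0.7] 
[-39.3 -15.4 205.8] [-40.4  -8.1 203.2] [-41.3  -0.6 200.7] [-38.6   7.4 201.9] [-40.7  14.7 198.2] [-237.4   -5.2   -1.3] 
[-40.  -16.1 202.4] [-40.5  -8.6 200.3] [-39.2  -0.8 200.1] [-40.1   6.7 197.6] [-236.7  -13.4   -2.6] [-233.7   -5.3   -1.2] 
[-41.  -16.8 198.6] [-39.2  -8.9 198.9] [-235.9  -34.4   -1.3] [-233.   -23.8   -0.5] [-232.1  -13.4   -1.7] [-230.9   -5.5   -2.1] 
[-234.8  -55.3    0.2] [-232.4  -44.7    0.5] [-231.1  -34.3   -0.3] [-228.5  -23.7    0.3] [-228.6  -13.5   -2. ] [-226.3   -5.5   -1.1] 
face in lens frame: [-82.5  -0.    0.1] std 0.9635685885335074 80 y [-16.3  15. ] W [-5.3  7.3]
stripe [(np.float64(-82.9), np.float64(-11.5), np.float64(2.0)), (np.float64(-81.2), np.float64(0.1), np.float64(1.0)), (np.float64(-83.0), np.float64(11.7), np.float64(0.4))]
```

```bash
python3 - <<'E'
import numpy as np,cv2
p=np.load("scene6.npz")["p"]; cv2.imwrite("pics/face6.png",cv2.resize(p[204:236,142:180,::-1],None,fx=18,fy=18,interpolation=cv2.INTER_NEAREST))
E
```

```text
(no output)
```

View pics/face6.png

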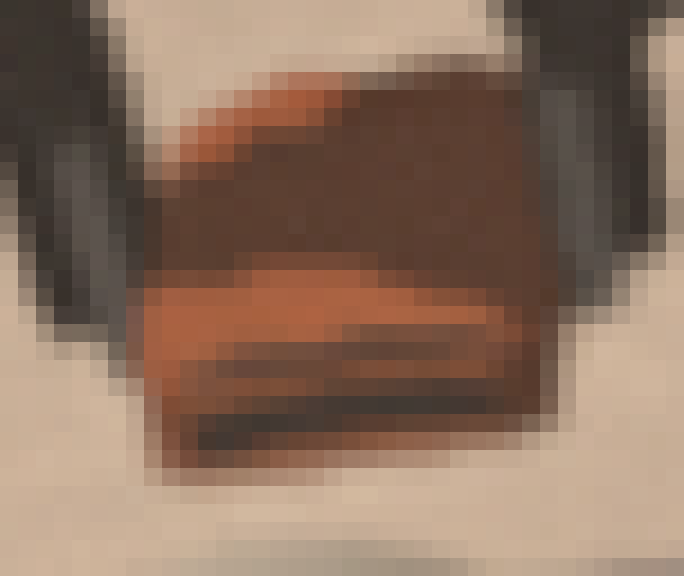

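```bash
python3 - <<'E'
from h import *
np.set_printoptions(precision=2,suppress=True,linewidth=160)
a=np.radians(2.77);ex=np.array([np.cos(a),np.sin(a),0]);ey=np.array([-np.sin(a),np.cos(a),0]);o=np.array([646,-227.2,0]);t=.3
L=o+38.3*ex+np.array([0,0,228.2]);X=ex*np.cos(t)+[0,0,np.sin(t)];Z=-ex*np.sin(t)+[0,0,np.cos(t)]
p=np.load("scene6.npz")["p"].astype(int).sum(2)
# dark stripe sub-pixel row per column
cols=np.arange(154,169);rows=[]
for u in cols:
    v0=227.8-(u-154)*2.0/15; r=np.arange(int(v0)-1,int(v0)+3); w=np.clip(330-p[r,u],1,None)**2; rows.append((r*w).sum()/w.sum())
k=np.polyfit(cols,rows,1);print("stripe slope",k[0],"row at 161.5",np.polyval(k,161.5))
for U in(-80,-82):
    q=proj("scene",[L+U*X+y*ey for y in(-13,0,13)]); print(U,q.tolist(),"slope",(q[2,1]-q[0,1])/(q[2,0]-q[0,0]))
for r in(-.1,.1):
    q=proj("scene",[L-81*X+y*(ey*np.cos(r)+Z*np.sin(r)) for y in(-13,13)]);print("roll",r,(q[1,1]-q[0,1])/(q[1,0]-q[0,0]))
for r in(-.1,.1):
    q=proj("scene",[L-81*X+y*(ey*np.cos(r)+X*np.sin(r)) for y in(-13,13)]);print("yaw",r,(q[1,1]-q[0,1])/(q[1,0]-q[0,0]))
E
```

```text
stripe slope -0.13346757081908026 row at 161.5 226.41817688354024
-80 [[154.3543738966764, 228.6983854829318], [161.0011876375945, 227.75784237903193], [167.64004683110116, 226.81676647395423]] slope -0.14162767804572912
-82 [[154.4126578348082, 228.20825504173848], [161.04445645546454, 227.27030327991517], [167.6683167298413, 226.33185521020027]] slope -0.1415546255675976
roll -0.1 -0.053215447071944574
roll 0.1 -0.23307928988342952
yaw -0.1 -0.18870614046049067
yaw 0.1 -0.09407381294501962
```

The break face shows in the scene view at (161.5, 226.5), level with the expected slope (-0.133 against -0.142), about 2 mm too far from the lens. I'm making the final small correction.

move_arm --series '[[[1,0,0.3],0,0.4],[[2,0,0.5],0,0.4],[[2,0,0.5],0,0.4],[[2,0,0.5],0,0.4],[[2,0,0.5],0,0.4],[[2,0,0.5],0,0.4]]'

```text
time_s: 11.32
eef_pos: [568.2, -230.1, 255.2]
ee_rot: [0.0, 1.0, 0.024, 0.0]
force: [0.1, 0.3, -0.8]
grip_width: 0.529
```

```bash
python3 look.py 7 620 -228 206; python3 - <<'E'
from h import *
s=ctrl.sense(); print(np.abs(s["dq"]).max())
from tilt2 import prof
prof(7,s["eef_pos"],heading(s["ee_rot"]))
a=np.radians(2.77);ex=np.array([np.cos(a),np.sin(a),0]);ey=np.array([-np.sin(a),np.cos(a),0]);o=np.array([646,-227.2,0]);t=.3
z=np.load("scene7.npz");C=cloud("scene",z["d"])-o;S=np.stack([C@ex,C@ey,C[...,2]],-1)-np.array([38.3,0,228.2])
U=S[...,0]*np.cos(t)+S[...,2]*np.sin(t);W=-S[...,0]*np.sin(t)+S[...,2]*np.cos(t)
m=np.zeros((384,512),bool);m[226:232,146:176]=1
f=m&(abs(S[...,1])<18)&(U>-86)&(U<-74)&(W>-9)&(W<3); print("face U",np.median(U[f]).round(1),"y",np.percentile(S[...,1][f],[1,99]).round(1),"W",np.percentile(W[f],[1,99]).round(1),f.sum())
p=z["p"].astype(int).sum(2)
for u in(156,161,166): r=np.arange(225,231); print(u,r[np.argmin(p[r,u])])
E
```

```text
11.325 [ 568.2 -230.1  255.2] head 2.76 F [ 0.1  0.3 -0.8] 0.5290231568707479
scene 121 191
top 280 105
0.0014189722967917794
-32 3 [-65.1 -65.  -64.9]
-27 11 [-64.2 -63.3 -62.2]
-22 9 [-63.2 -61.5 -60.9]
-17 10 [-61.3 -60.5 -59.8]
-12 12 [-60.  -58.8 -57.9]
-7 8 [-58.6 -57.2 -56.6]
-2 10 [-56.6 -55.6 -54.9]
3 12 [-55.6 -54.8 -54.1]
8 9 [-53.4 -53.  -51.8]
13 10 [-52.5 -51.8 -51. ]
18 10 [-50.9 -50.6 -49.4]
23 16 [-50.1 -49.1 -47.7]
28 7 [-48.6 -47.4 -46.3]
33 13 [-46.6 -45.  -44.6]
38 53 [-55.6 -50.1 -44.9]
43 4 [-56.2 -54.9 -52.7]
fit -25 25 197 pitch 0.284 roll 0.004 k -0.0058 z0 -55.2 0.66
fit -25 32 222 pitch 0.287 roll 0.004 k -0.005 z0 -55.3 0.68
face U -81.1 y [-17.7  17.4] W [-7.1  2.9] 77
156 228
161 227
166 227
```

View pics/scene7.png

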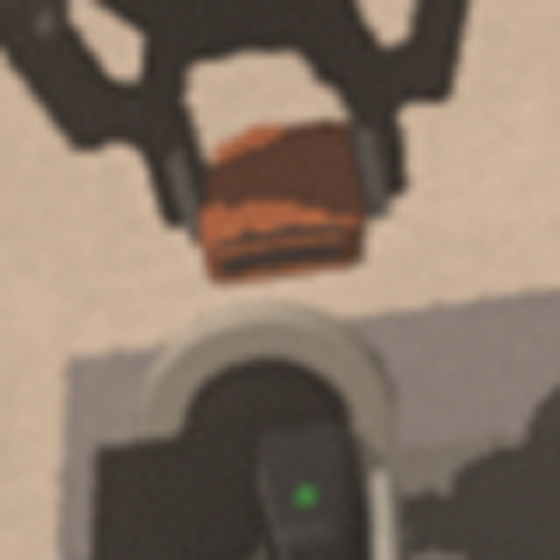

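The break is centred and level in front of the ring (scene (161, 227)), and the arm is still. I'm handing in.

```bash
python3 -c "
from rig import ctrl
print(ctrl.finish_job())"
```

```text
the job is handed in; nothing more can be done
None
```

The orange sherd is in front of the macro camera, held free in the air and still, and the job was handed in at about 11.4 s of the 43 s allowed; `finish_job` gives no verdict.

**What I did:** I gripped the sherd by its long sides and lifted it out. Moves cannot tilt the tool, so I pivoted the sherd in the jaws with two gentle presses of its underside on the near tray wall (at most about 20 N). I then carried it to the lens.

**Last checks, from the scene camera:**

| Check | Measured | Wanted |
|---|---|---|
| Distance of break from lens | about 81 mm | 80 mm |
| Sideways centring | break spans -17.7 to +17.4 mm | centred |
| Sherd pitch | 0.285 rad | about 0.30 rad (lens tilt as measured) |
| Roll | 0.00 to 0.01 rad | 0 |
| Arm motion | joint speeds near 0 | still |
| External force on the tool | under 1 N | none |

**Uncertain or in disagreement:**
- **Second view:** the top camera was blocked by the arm at the end, so only the scene camera confirms the final pose.
- **Lens height:** the two cameras disagreed by about 3 mm, about 2 mm once corrected by the column top. I placed the sherd by the mean, then fine-tuned against the scene camera alone.
- **Lens glass:** I took it as level with the front of the ring light, so the true distance could be off by a millimetre or two.
- **Other sherds and stand:** I saw no contact with the stand or the other sherds, but did not re-measure them at the end.

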